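# Try out the taper model on the study desk

### The arm

A 6-joint arm with a two-finger parallel gripper is mounted at the origin on the work surface. World frame = base frame: x ahead of the robot, y to its left, z up, the work surface at z = 0. Lengths are in mm, angles in degrees, forces in N, time in s.
With the tool pointing down it reaches from about 275 to 775 mm from the base axis. Payload 14.6 kg.
Tool frame: the origin (TCP) lies between the finger pads; the fingertips stand 19 mm ahead of it and the grasp point (between the pads) is the TCP; x points along the fingers, y is the direction in which the jaws open and shut, and the axes are right-handed (so a half turn about x gives the same grasp; the last joint's range is limited). The gripper opens to 85 mm and grips with 20 to 120 N. Pads are 22 mm wide; open, the fingers measure 114 mm over their backs; the gripper's body (76 mm by 85 mm) begins 54 mm behind the grasp point. The pads swing forward as they close: fully open they stand 13 mm farther back than shut.
Start: joints at [-84.586, 15.075, -2.767, 72.158, 0, 81.102], TCP at [129.779, -508.71, 250.278] pointing down, gripper open.
Joint ranges: [-151.79, 151.79], [-50.71, 97.33], [-67.44, 78.34], [-121.81, 120.89], [-77.56, 73.72], [-180, 180]. Speed limits (degrees/s): [108.29, 108.29, 147.25, 159.86, 180, 180].

### API

Orientations are given as a 3x3 rotation matrix whose columns are the frame's x, y, z axes.
In Python, from station import bot gives the robot as it stands. The module is installed in compiled form; this text tells all that it offers.
- The arm moves only by the tool carry_out, never from a script. Its argument "motion" is a list that holds one entry, the list of rows, each a list of 7 numbers: the shift along the tool's x, y, z scaled (see below), then the turn, a rotation vector about the tool's x, y, z scaled (see below), then the finger opening in mm, from 0 to 85.4. In form: [[[dx, dy, dz, rx, ry, rz, grip], ...]]. A call has 1 to 10 rows; each row is the pose to reach, as a shift and turn from the pose commanded when the call began, along the tool's axes at that moment; what a row does not reach only later rows make up. The controller multiplies each number of a shift by 100 mm and each number of a turn by 0.5 rad. A row lasts 1/12 s, in which the tool goes at most 41.7 mm and 7.16 degrees, less where a joint would pass 70% of its speed; a pose out of reach is approached as far as the arm can. A call with a number of a shift or a turn outside -1 to 1 is refused whole. A call with a gripper value outside its range is refused whole. The fingers move at their own pace and stop on an object; "squeeze" is the grip in N (left out, the last holds). Time passes only in rows, so rows that repeat a pose let the fingers close. It gives the time, the measured TCP pose, the force and the opening at its end, in the units of the state.
- bot.sense(): the state, without advancing time (a new reading comes with each control period).
- bot.camera(name): name is "scene" or "side" or "wrist"; returns a dict with "pixels" (420x560x3 uint8, red, green, blue), "z_map" (420x560 float32, mm along the optical axis (not along the pixel's ray), 0 where there is no reading), "camera_matrix" (3x3 intrinsics, pixels), "D" ([k1, k2, p1, p2, k3] as OpenCV has them; the pictures are not rectified), "origin" and "attitude" of the camera in the world. Camera axes: x right, y up, looking along -z (the intrinsics and any distortion apply to the point x, -y, -z); pixel columns grow to the right and rows downward; lengths in mm; the calibration is good to about 2 mm. A picture is of the moment at which its call begins.
- bot.hand_in(): hands the job in, once; it reports no verdict.
The state is a dict: "t": time; "joints": joint angles; "qd": joint speeds; "effort": joint torques, N m; "tool_pos": TCP position; "ee_rot": TCP orientation; "ft_force": force on the tool from outside, world axes, zero at the start; "moment": the same for the moment, N m; "opening": opening from 0.0 (shut) to 1.0 (fully open).
Only numpy, scipy, OpenCV 4.12 (cv2) and the standard library are available. Lean on these libraries where they do the work, as an engineer would, in place of code of your own. Each camera call takes 0.05 s, during which the arm holds its last target.

### The job

Try out the taper model for the school project: in the wooden block with the slot and wedge, the metal shank stands turned crosswise and not fully down. Take its wing, push it down with a twist until it drops fully home, and let go; then drive the wedge all the way in by its upright plate so that the shank is lifted free, and leave it standing so. Leave the spare shank in the plain low stand alone.

Things in the scene. Friction and masses are not known exactly. Their poses are not given: they have to be found in the camera images.
- socket: Fixed beech block, 80 x 80 mm, 64 mm high; origin: centre of its underside, on the axis of the round tapered hole in its top. A slot runs through it along its own y for a wedge. 29 mm up, the hole ends in a ledge with a cut 26 mm long (block's x) by 13 mm wide: the shank's flat tang passes only with the wing along the block's x, either way round, within about 15 degrees.
- socket_mouth (a point): Centre of the hole's mouth in the block's top, 64 mm above the desk. The shank's collar (42 mm across) has its underside about 3 mm above the block's top when fully home, 23 mm above it at first, 15 mm when lifted by the wedge.
- shank_grip (a point): Centre of the wing of the loose aluminium shank (160 g), 46 mm long (own x), 14 thick (own y), 31 high: grasp here. The tang below is in line with it. At first the tang lies across the ledge, the wing 0.6 to 1.3 rad anticlockwise (from above) of the block's x, this point 108 mm above the desk. Turned clockwise into line, it drops to 88 (home; 5 to 15 N seats it). The wedge lifts it to 100.
- push_plate (a point): Centre of the outer face of the wedge's upright push plate (44 mm wide, 12 mm thick along the block's y, from 5 to 95 mm above the desk); 75 mm above the desk and, with the wedge out, 116 mm from the block's axis on its own +y side. Push it along the block's own -y; its axes are those of the block.
- wedge (a joint): How far the wedge is pushed in, m: 0 to 0.008 at the start, 0.060 right in (the stop; the plate is then 4 mm from the block). It slides with 2 to 8 N and stays where it is left. It begins to lift a seated shank at about 0.015; driven before the shank is home, it blocks the tang.
- spare_grip (a point): Spare shank, not to be used: centre of a wing of the same size, 73 mm above the desk, standing in a plain wooden stand 70 x 70 x 36 mm without slot or wedge.

How it is judged (in metres and radians):
On the way:
1. the shank is fully home in the block, its wing along the block's x, let go, and the wedge not yet driven (z of shank_grip in the frame of socket below 0.0925 m and horizontal distance between shank_grip and socket below 0.012 m and angle between the x axis of shank_grip and the x axis of socket, either way round below 0.4 rad and value of joint wedge below 0.014 m and contact force between the fingers and shank below 0.2 N), for 0.2 s.
At the end, for the whole second after the job is handed in: The wedge is driven in by at least 50 of its 60 mm; the shank stands at rest in the block, lifted by the wedge (its wing's centre 95.5 to 106 mm above the desk, within 18 mm of the block's axis, its wing within 0.5 rad of the block's x, tilted less than 0.2 rad), let go (value of joint wedge above 0.05 m and z of shank_grip in the frame of socket between 0.0955 and 0.106 m and horizontal distance between shank_grip and socket below 0.018 m and angle between the x axis of shank_grip and the x axis of socket, either way round below 0.5 rad and angle between shank_grip's own z axis and vertical below 0.2 rad and linear speed of shank below 0.02 m/s); the robot touches nothing.
It fails at once if the spare shank is moved more than 30 mm (distance of spare_grip from where it was at the start of the episode above 0.03 m).
It also fails if it takes over 51 s, if anything falls off the work surface, if the arm or the gripper's body presses on something with over 40 N, if the wrist force passes 120 N, or if a joint passes its speed limit or range.

## Working session

There is one attempt and no reset: what is moved stays moved. The work goes in short steps, Python scripts to look and compute and a tool call to move; the robot and the scene stay as the last step left them, time stands still between calls to the robot, and variables do not carry over. Pictures are saved under pics/ and viewed, and the job is handed in when it is done.

Besides the shell and the picture viewer there is one more tool, called by a JSON object that holds its "method" and its "body", one argument or row to a line. carry_out: Moves the arm, as the interface text tells. Its arguments: {"type":"object","properties":{"motion":{"type":"array"},"squeeze":{"type":"number"}},"required":["motion"]}

```bash
mkdir -p pics
cat > h.py <<'E'
import numpy as np, cv2
from station import bot
def save(n,c): cv2.imwrite('pics/'+n+'.png',cv2.cvtColor(c['pixels'],cv2.COLOR_RGB2BGR))
def world(c,u,v,z=None):
    K=np.array(c['camera_matrix'],float);D=np.array(c['D'],float)
    p=cv2.undistortPoints(np.array([[[u,v]]],float),K,D)[0,0]
    d=np.array([p[0],-p[1],-1.0]);R=np.array(c['attitude']);o=np.array(c['origin'])
    if z is None:
        return o+R@d*c['z_map'][int(round(v)),int(round(u))]
    w=R@d; return o+w*(z-o[2])/w[2]
def cloud(c):
    zm=c['z_map'];v,u=np.mgrid[0:zm.shape[0],0:zm.shape[1]]
    pts=np.stack([u,v],-1).reshape(-1,1,2).astype(float)
    p=cv2.undistortPoints(pts,np.array(c['camera_matrix'],float),np.array(c['D'],float)).reshape(-1,2)
    d=np.c_[p[:,0],-p[:,1],-np.ones(len(p))]*zm.reshape(-1,1)
    W=d@np.array(c['attitude']).T+np.array(c['origin']); W[zm.reshape(-1)==0]=np.nan
    return W.reshape(zm.shape+(3,))
E
python3 - <<'E'
from h import *
import pickle
for n in ['scene','side','wrist']:
    c=bot.camera(n); save(n+'0',c); pickle.dump(c,open(n+'0.pkl','wb')); print(n,c['origin'],c['attitude'])
print(bot.sense())
E
```

```text
scene [ 845.53267341 -490.15999391  696.8058854 ] [[ 0.84483165 -0.38135926  0.37526603]
 [ 0.53484406  0.58336575 -0.61124973]
 [ 0.01418839  0.71711193  0.69681359]]
side [ -5.67386944 586.7888123  661.37699495] [[-0.7354926   0.38904859 -0.55469976]
 [-0.67725325 -0.44566987  0.58541131]
 [-0.01945952  0.80623791  0.59127131]]
wrist [ 211.9342489  -488.65862383  374.10532954] [[ 0.24735457  0.91650645  0.314375  ]
 [-0.968924    0.2344469   0.07887296]
 [-0.00141667 -0.32411507  0.9460166 ]]
{'t': 0.15, 'joints': array([-8.45870158e+01,  1.50933363e+01, -2.79390243e+00,  7.21564100e+01,
       -5.83622752e-04,  8.11033599e+01]), 'qd': array([ 0.03809123, -0.00438858,  0.03969577, -0.017251  ,  0.03989886,
        0.06306368]), 'effort': array([ 2.28025878e-03, -6.37828374e+01,  3.84647012e+01,  1.06370141e-02,
       -1.53163264e-04, -2.11678397e-06]), 'tool_pos': array([ 129.748385  , -508.53924465,  249.93798955]), 'ee_rot': array([[-8.20056660e-05,  2.47161752e-01, -9.68974232e-01],
       [ 7.57456397e-04, -9.68973942e-01, -2.47161742e-01],
       [-9.99999710e-01, -7.54224393e-04, -1.07752897e-04]]), 'ft_force': array([ 0.24772222, -0.76112169,  0.3660998 ]), 'moment': array([0.02669002, 0.01316669, 0.05417644]), 'opening': 0.9977714660708731}
```

View pics/scene0.png

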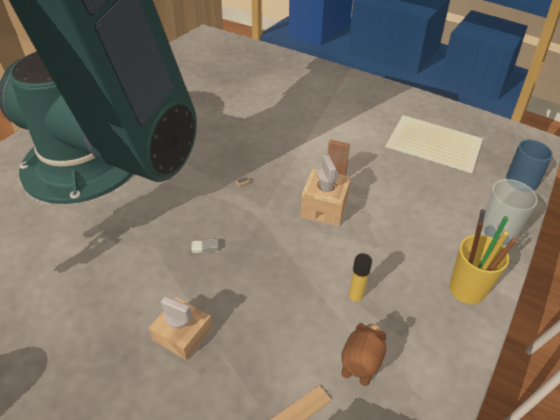

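View pics/side0.png

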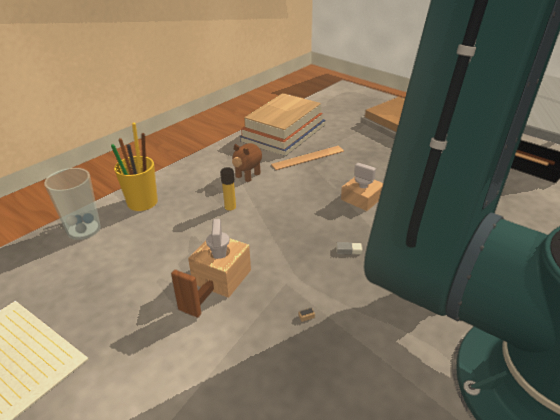

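The block with the wedge is at about (326,195) in the scene view and (220,262) in the side view, with the plate at (338,158) / (186,293). The spare stands at (180,325) in the scene view. Next I'll fit the poses from depth.

Run:
```python
from h import *
import pickle
S=pickle.load(open('scene0.pkl','rb'));T=pickle.load(open('side0.pkl','rb'))
A=cloud(S);B=cloud(T)
print('block', A[195,326],B[262,225],'spare',A[312,176],A[325,180],B[172,365])
a=A[135:230,295:360].reshape(-1,3); b=B[205:325,165:260].reshape(-1,3)
for n,P in (('scene',a),('side',b)):
    for lab,lo,hi in (('top',58,70),('plate',80,98),('wing',99,130)):
        q=P[(P[:,2]>lo)&(P[:,2]<hi)]
        r=cv2.minAreaRect(q[:,:2].astype(np.float32)) if len(q)>4 else None
        print(n,lab,len(q),q.mean(0).round(1),q.max(0)[2].round(1),r)
for n,c,x0,x1,y0,y1 in (('scene',S,285,375,125,235),('side',T,160,265,205,325)):
    im=cv2.cvtColor(c['pixels'],cv2.COLOR_RGB2BGR)[y0:y1,x0:x1]
    cv2.imwrite('pics/crop_'+n+'.png',cv2.resize(im,None,fx=5,fy=5,interpolation=cv2.INTER_CUBIC))
```

```text
block [557.89711483 143.38300306  64.57558626] [511.36246795 185.27176653  64.23667016] spare [ 498.66122233 -220.07213995   75.45358064] [ 509.00060888 -226.82893105   57.28909119] [ 485.98441471 -206.24450281   74.63400842]
scene top 990 [546.5 170.5  63.6] 70.0 ((536.3541870117188, 199.8646697998047), (80.38617706298828, 146.59922790527344), 14.948143005371094)
scene plate 361 [532.  216.1  90.7] 97.7 ((533.6334838867188, 213.64056396484375), (44.6485481262207, 131.4993438720703), 16.044126510620117)
scene wing 247 [546.9 164.8 115.6] 125.7 ((543.9229736328125, 170.13583374023438), (14.271685600280762, 48.96814727783203), 46.352046966552734)
side top 1163 [529.7 190.7  63.6] 69.8 ((533.7152099609375, 206.00547790527344), (82.45784759521484, 150.76190185546875), 14.777515411376953)
side plate 510 [523.  229.3  90.9] 97.9 ((529.443359375, 216.2379913330078), (43.87022018432617, 130.02772521972656), 15.444809913635254)
side wing 225 [535.4 178.2 116.7] 125.3 ((540.3134765625, 174.43243408203125), (14.000089645385742, 45.665287017822266), 46.536869049072266)
```

View pics/crop_scene.png

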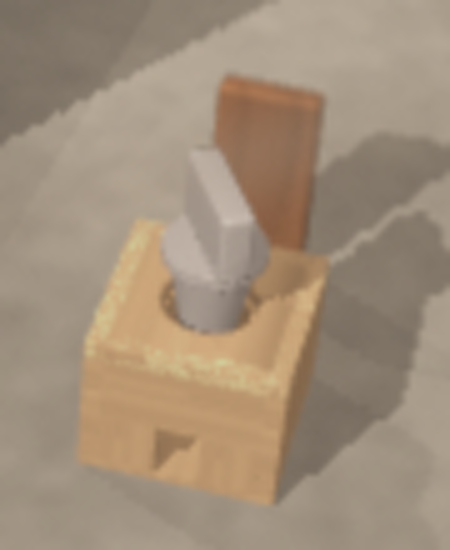

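View pics/crop_side.png

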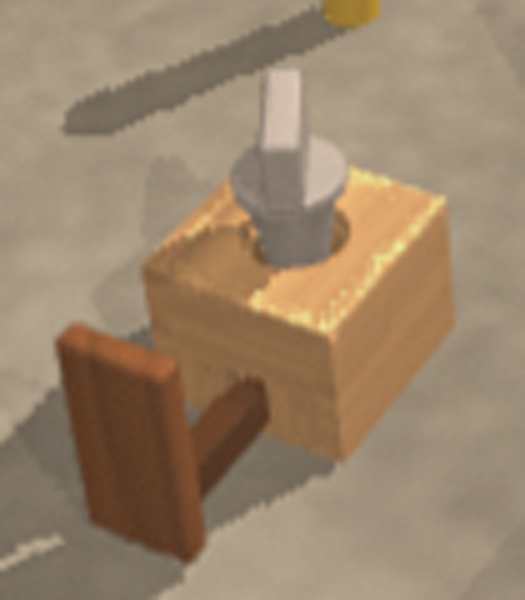

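Run:
```python
from h import *
import pickle
S=pickle.load(open('scene0.pkl','rb'));T=pickle.load(open('side0.pkl','rb'))
A=cloud(S);B=cloud(T)
a=A[135:230,295:360].reshape(-1,3); b=B[205:325,165:260].reshape(-1,3)
def box(q,l):
    q=q[:,:2].astype(np.float32); r=cv2.minAreaRect(q); p=cv2.boxPoints(r)
    e=[p[1]-p[0],p[2]-p[1]]; e.sort(key=lambda x:np.hypot(*x))
    print(l,len(q),np.round(r[0],1),[(round(float(np.hypot(*x)),1),round(float(np.degrees(np.arctan2(x[1],x[0])))%180,1)) for x in e])
P=np.r_[a,b]
for nm,P in(('sc',a),('si',b),('both',np.r_[a,b])):
    d=np.hypot(P[:,0]-542,P[:,1]-172)
    box(P[(P[:,2]>120)&(P[:,2]<128)],nm+' wingtop')
    box(P[(P[:,2]>112)&(P[:,2]<128)],nm+' wing')
    u=np.array([-.26,.966]); s=(P[:,:2]-[542,172])@u
    box(P[(P[:,2]>61.5)&(P[:,2]<66)&(s<60)],nm+' blocktop')
    box(P[(P[:,2]>92)&(P[:,2]<98)&(s>60)],nm+' platetop')
    box(P[(P[:,2]>40)&(P[:,2]<98)&(s>60)],nm+' plate')
```

```text
sc wingtop 115 [543.7 170.9] [(13.5, 46.5), (47.5, 136.5)]
sc wing 166 [543.9 170.1] [(14.3, 46.5), (49.0, 136.5)]
sc blocktop 773 [544.3 170.5] [(81.3, 16.0), (84.3, 106.0)]
sc platetop 84 [517.8 270.1] [(14.2, 105.9), (42.8, 15.9)]
sc plate 461 [518.  268.4] [(16.3, 109.4), (44.7, 19.4)]
si wingtop 122 [541.1 174.2] [(12.6, 48.4), (43.6, 138.4)]
si wing 165 [540.5 174.3] [(13.9, 46.8), (44.6, 136.8)]
si blocktop 887 [542.5 173.4] [(82.1, 15.1), (83.2, 105.1)]
si platetop 147 [514.5 271.4] [(12.1, 105.7), (43.4, 15.7)]
si plate 681 [513.8 272.4] [(14.5, 105.7), (45.2, 15.7)]
both wingtop 237 [543.  171.9] [(14.0, 46.5), (49.7, 136.5)]
both wing 331 [543.  171.4] [(14.8, 46.5), (52.1, 136.5)]
both blocktop 1660 [543.1 171.3] [(82.2, 15.1), (87.7, 105.1)]
both platetop 231 [516.1 270.2] [(15.2, 105.4), (46.1, 15.4)]
both plate 1142 [516.  269.1] [(20.9, 102.5), (48.1, 12.5)]
```

Both cameras agree. The block is at about (543,172) with its x axis at about 15.5°, and the wedge is in by about 6–8 mm. The wing lies at about 137°, which is 58° *clockwise* of the block's x. The task text says anticlockwise, so I'll recheck with the wrist camera from above before turning it.

```bash
cat >> h.py <<'E'
from scipy.spatial.transform import Rotation as Ro
def Rdown(yaw):
    a=np.radians(yaw); y=np.array([np.cos(a),np.sin(a),0]); x=np.array([0,0,-1.]); return np.c_[x,y,np.cross(x,y)]
def plan(wp,start=None):
    if start is None:
        s=bot.sense(); p,R=np.array(s['tool_pos']),np.array(s['ee_rot'])
    else: p,R=start
    for q,yaw in wp:
        q=np.array(q,float); R2=Rdown(yaw)
        d=R.T@(q-p)/100; r=Ro.from_matrix(R.T@R2).as_rotvec()/0.5
        print(q.round(1),yaw,'->',np.round(d,3),np.round(r,3)); p,R=q,R2
E
python3 - <<'E'
from h import *
p0=np.array([129.779,-508.71,250.278]);p1=np.array([543,172,240.])
plan([(p0+(p1-p0)*k/7,-75.7+122.2*k/7) for k in range(1,8)],(p0,Rdown(-75.7)))
E
```

```text
[ 188.8 -411.5  248.8] -58.24285714285715 -> [ 0.015 -0.797 -0.812] [-0.609  0.     0.   ]
[ 247.8 -314.2  247.3] -40.785714285714285 -> [ 0.015 -0.516 -1.014] [-0.609  0.     0.   ]
[ 306.9 -217.   245.9] -23.32857142857143 -> [ 0.015 -0.188 -1.122] [-0.609  0.     0.   ]
[ 365.9 -119.7  244.4] -5.871428571428567 -> [ 0.015  0.157 -1.127] [-0.609  0.     0.   ]
[424.9 -22.5 242.9] 11.585714285714289 -> [ 0.015  0.488 -1.028] [-0.609  0.     0.   ]
[484.   74.8 241.5] 29.042857142857144 -> [ 0.015  0.774 -0.834] [-0.609  0.     0.   ]
[543. 172. 240.] 46.5 -> [ 0.015  0.988 -0.564] [-0.609  0.     0.   ]
```

Run:
```python
from h import *
p0=np.array([129.779,-508.71,250.278]);p1=np.array([543,172,240.])
plan([(p0+(p1-p0)*k/8,-75.7+122.2*k/8) for k in range(1,9)],(p0,Rdown(-75.7)))
```

```text
[ 181.4 -423.6  249. ] -60.425000000000004 -> [ 0.013 -0.697 -0.711] [-0.533  0.     0.   ]
[ 233.1 -338.5  247.7] -45.150000000000006 -> [ 0.013 -0.485 -0.869] [-0.533  0.     0.   ]
[ 284.7 -253.4  246.4] -29.875 -> [ 0.013 -0.239 -0.966] [-0.533  0.     0.   ]
[ 336.4 -168.4  245.1] -14.600000000000001 -> [ 0.013  0.024 -0.995] [-0.533  0.     0.   ]
[388.  -83.3 243.9] 0.6749999999999972 -> [ 0.013  0.285 -0.954] [-0.533  0.     0.   ]
[439.7   1.8 242.6] 15.950000000000003 -> [ 0.013  0.527 -0.845] [-0.533  0.     0.   ]
[491.3  86.9 241.3] 31.224999999999994 -> [ 0.013  0.73  -0.676] [-0.533  0.     0.   ]
[543. 172. 240.] 46.5 -> [ 0.013  0.883 -0.46 ] [-0.533  0.     0.   ]
```

{"method": "carry_out", "body": {
  "motion": [
    [[0.01, -0.7, -0.71, -0.53, 0, 0, 85], [0.01, -0.7, -0.71, -0.53, 0, 0, 85], [0.01, -0.7, -0.71, -0.53, 0, 0, 85], [0.01, -0.7, -0.71, -0.53, 0, 0, 85]]
  ]
}}

```text
t: 0.48
tool_pos: [182.5, -420.4, 249.6]
ee_rot: [[0.0, 0.495, -0.869], [0.001, -0.869, -0.495], [-1.0, -0.0, -0.001]]
ft_force: [-0.2, -0.7, 0.5]
opening: 0.999
```

{"method": "carry_out", "body": {
  "motion": [
    [[0.01, -0.49, -0.87, -0.53, 0, 0, 85], [0.01, -0.49, -0.87, -0.53, 0, 0, 85], [0.01, -0.49, -0.87, -0.53, 0, 0, 85], [0.01, -0.49, -0.87, -0.53, 0, 0, 85]]
  ]
}}

```text
t: 0.82
tool_pos: [233.9, -335.6, 248.5]
ee_rot: [[0.0, 0.705, -0.709], [0.0, -0.709, -0.705], [-1.0, 0.0, -0.0]]
ft_force: [0.2, -1.1, 0.2]
opening: 0.994
```

{"method": "carry_out", "body": {
  "motion": [
    [[0.01, -0.24, -0.97, -0.53, 0, 0, 85], [0.01, -0.24, -0.97, -0.53, 0, 0, 85], [0.01, -0.24, -0.97, -0.53, 0, 0, 85], [0.01, -0.24, -0.97, -0.53, 0, 0, 85]]
  ]
}}

```text
t: 1.15
tool_pos: [286.0, -251.1, 247.4]
ee_rot: [[0.0, 0.866, -0.5], [0.0, -0.5, -0.866], [-1.0, 0.0, -0.0]]
ft_force: [1.1, -0.6, 1.0]
opening: 0.993
```

{"method": "carry_out", "body": {
  "motion": [
    [[0.01, 0.02, -0.99, -0.53, 0, 0, 85], [0.01, 0.02, -0.99, -0.53, 0, 0, 85], [0.01, 0.02, -0.99, -0.53, 0, 0, 85], [0.01, 0.02, -0.99, -0.53, 0, 0, 85]]
  ]
}}

```text
t: 1.48
tool_pos: [337.6, -167.0, 246.3]
ee_rot: [[0.0, 0.967, -0.256], [0.0, -0.256, -0.967], [-1.0, 0.0, -0.0]]
ft_force: [-0.1, -1.0, -0.1]
opening: 0.993
```

{"method": "carry_out", "body": {
  "motion": [
    [[0.01, 0.28, -0.95, -0.53, 0, 0, 85], [0.01, 0.28, -0.95, -0.53, 0, 0, 85], [0.01, 0.28, -0.95, -0.53, 0, 0, 85], [0.01, 0.28, -0.95, -0.53, 0, 0, 85]]
  ]
}}

```text
t: 1.82
tool_pos: [389.5, -82.8, 245.1]
ee_rot: [[0.0, 1.0, 0.006], [0.0, 0.006, -1.0], [-1.0, 0.0, -0.0]]
ft_force: [-0.1, 0.3, 0.9]
opening: 0.994
```

{"method": "carry_out", "body": {
  "motion": [
    [[0.01, 0.53, -0.85, -0.53, 0, 0, 85], [0.01, 0.53, -0.85, -0.53, 0, 0, 85], [0.01, 0.53, -0.85, -0.53, 0, 0, 85], [0.01, 0.53, -0.85, -0.53, 0, 0, 85]]
  ]
}}

```text
t: 2.15
tool_pos: [442.5, 2.2, 243.9]
ee_rot: [[0.0, 0.964, 0.267], [0.0, 0.267, -0.964], [-1.0, 0.0, -0.0]]
ft_force: [0.0, -0.3, -0.2]
opening: 0.998
```

{"method": "carry_out", "body": {
  "motion": [
    [[0.01, 0.73, -0.68, -0.53, 0, 0, 85], [0.01, 0.73, -0.68, -0.53, 0, 0, 85], [0.01, 0.73, -0.68, -0.53, 0, 0, 85], [0.01, 0.73, -0.68, -0.53, 0, 0, 85]]
  ]
}}

```text
t: 2.48
tool_pos: [494.9, 86.9, 242.7]
ee_rot: [[-0.0, 0.861, 0.509], [-0.0, 0.509, -0.861], [-1.0, -0.0, -0.0]]
ft_force: [-0.4, -0.4, -1.2]
opening: 0.997
```

Here I'll take a wrist picture before the last hop.

```bash
cat > look.py <<'E'
from h import *
import sys
def box(q,l):
    if len(q)<8: print(l,len(q)); return
    q=q[:,:2].astype(np.float32); r=cv2.minAreaRect(q); p=cv2.boxPoints(r)
    e=[p[1]-p[0],p[2]-p[1]]; e.sort(key=lambda x:np.hypot(*x))
    print(l,len(q),np.round(r[0],1),[(round(float(np.hypot(*x)),1),round(float(np.degrees(np.arctan2(x[1],x[0])))%180,1)) for x in e])
def look(n,cam,wt=(119,128)):
    c=bot.camera(cam); save(n,c)
    P=cloud(c).reshape(-1,3)
    P=P[np.hypot(P[:,0]-543,P[:,1]-172)<125]
    s=(P[:,:2]-[543,172])@np.array([-.267,.964]); d=np.hypot(P[:,0]-543,P[:,1]-172)
    q=P[(P[:,2]>wt[0])&(P[:,2]<wt[1])&(d<30)]; box(q,'wing'); print('wing top z',np.median(q[:,2]) if len(q) else None)
    box(P[(P[:,2]>61.5)&(P[:,2]<66.5)&(s<60)],'top'); box(P[(P[:,2]>91)&(P[:,2]<98)&(s>50)],'platetop')
    return c,P
E
python3 - <<'E'
from look import *
look('wrist1','wrist')
print(bot.sense()['tool_pos'])
plan([((543,172,240),46.8)])
E
```

```text
wing 1162 [543.7 170.5] [(15.1, 46.3), (46.1, 136.3)]
wing top z 123.20545500723465
top 5026 [543.6 170.5] [(80.1, 105.2), (81.3, 15.2)]
platetop 1109 [516.5 269. ] [(13.1, 105.5), (43.8, 15.5)]
[493.9051281   85.81791574 242.7262933 ]
[543. 172. 240.] 46.8 -> [ 0.027  0.861 -0.493] [-0.569 -0.     0.002]
```

View pics/wrist1.png

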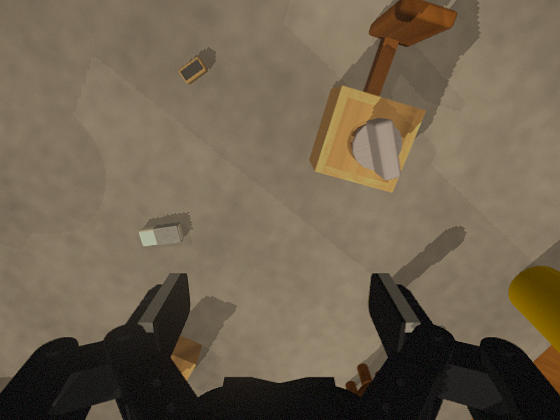

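The wrist view confirms it. The block is at (367,140), the plate at (413,22) and the wing at (385,150), with the wing 59° clockwise of the block's x. The shorter turn into line is therefore anticlockwise, so I'll go above and then down.

{"method": "carry_out", "body": {
  "motion": [
    [[0.5, 0.86, -0.5, -0.56, 0, 0, 85], [0.7, 0.86, -0.5, -0.56, 0, 0, 85], [0.7, 0.86, -0.5, -0.56, 0, 0, 85], [0.7, 0.86, -0.5, -0.56, 0, 0, 85], [0.7, 0.86, -0.5, -0.56, 0, 0, 85], [0.7, 0.86, -0.5, -0.56, 0, 0, 85]]
  ]
}}

```text
t: 3.03
tool_pos: [541.6, 171.5, 173.8]
ee_rot: [[0.0, 0.689, 0.725], [-0.001, 0.725, -0.689], [-1.0, -0.0, 0.0]]
ft_force: [0.5, 0.5, 1.0]
opening: 0.993
```

Run:
```python
from h import *
print(bot.sense()['tool_pos'])
plan([((543.6,170.8,115),46.4)])
```

```text
[541.63172552 171.51828295 173.78766307]
[543.6 170.8 115. ] 46.4 -> [0.588 0.009 0.019] [0.002 0.001 0.001]
```

{"method": "carry_out", "body": {
  "motion": [
    [[0.3, 0.01, 0.02, 0, 0, 0, 85], [0.45, 0.01, 0.02, 0, 0, 0, 60], [0.58, 0.01, 0.02, 0, 0, 0, 40], [0.58, 0.01, 0.02, 0, 0, 0, 30], [0.58, 0.01, 0.02, 0, 0, 0, 30], [0.58, 0.01, 0.02, 0, 0, 0, 30]]
  ],
  "squeeze": 40
}}

```text
t: 3.53
tool_pos: [544.3, 172.1, 116.9]
ee_rot: [[0.002, 0.688, 0.726], [0.0, 0.726, -0.688], [-1.0, 0.002, 0.001]]
ft_force: [0.2, 0.8, 0.7]
opening: 0.354
```

{"method": "carry_out", "body": {
  "motion": [
    [[0, 0, 0, 0, 0, 0, 0], [0, 0, 0, 0, 0, 0, 0], [0, 0, 0, 0, 0, 0, 0], [0, 0, 0, 0, 0, 0, 0], [0, 0, 0, 0, 0, 0, 0], [0, 0, 0, 0, 0, 0, 0]]
  ],
  "squeeze": 40
}}

```text
t: 4.03
tool_pos: [544.3, 172.8, 116.6]
ee_rot: [[0.002, 0.687, 0.727], [-0.0, 0.727, -0.687], [-1.0, 0.001, 0.002]]
ft_force: [0.3, -1.6, 7.7]
opening: 0.154
```

Run:
```python
from look import *
look('side2','side')
s=bot.sense();print(s['tool_pos'],s['ft_force'],s['moment'],s['opening'])
```

```text
wing 189 [543.4 176.6] [(34.0, 85.6), (38.4, 175.6)]
wing top z 122.47774596712543
top 884 [542.  173.7] [(81.7, 16.1), (82.6, 106.1)]
platetop 163 [514.7 271.7] [(12.7, 105.4), (43.9, 15.4)]
[544.36302287 172.82198667 116.56180144] [-0.61539802 -1.15514497  7.66931524] [-0.39535132  0.17915385  0.05303561] 0.15486593231026585
```

View pics/side2.png

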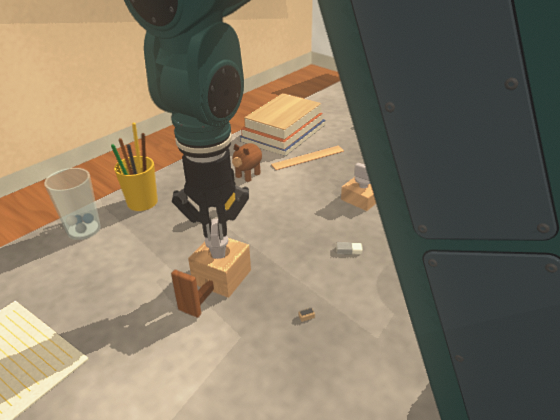

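The side view shows the wing held between the fingers at (217,235), with an opening of about 13 mm. Now I'll twist anticlockwise with light downward pressure.

{"method": "carry_out", "body": {
  "motion": [
    [[0.0, 0, 0, -0.15, 0, 0, 0], [0.01, 0, 0, -0.3, 0, 0, 0], [0.01, 0, 0, -0.45, 0, 0, 0], [0.01, 0, 0, -0.6, 0, 0, 0], [0.01, 0, 0, -0.75, 0, 0, 0], [0.01, 0, 0, -0.9, 0, 0, 0], [0.01, 0, 0, -0.9, 0, 0, 0]]
  ],
  "squeeze": 50
}}

```text
t: 4.67
tool_pos: [544.6, 173.2, 115.8]
ee_rot: [[0.003, 0.297, 0.955], [0.001, 0.955, -0.297], [-1.0, 0.001, 0.002]]
ft_force: [0.1, -0.5, 9.4]
opening: 0.153
```

Run:
```python
from h import *
s=bot.sense();print(s['tool_pos'],s['ft_force'],s['moment'],s['opening'])
R=s['ee_rot'];print(np.degrees(np.arctan2(R[1,1],R[0,1])))
```

```text
[544.58335153 173.17484333 115.81480043] [ 0.07720655 -0.47263507  9.39430349] [ 0.10752429  0.12955574 -0.04896304] 0.1529326192193495
72.70580080043128
```

{"method": "carry_out", "body": {
  "motion": [
    [[0.0, 0, 0, -0.15, 0, 0, 0], [0.01, 0, 0, -0.3, 0, 0, 0], [0.01, 0, 0, -0.45, 0, 0, 0], [0.01, 0, 0, -0.6, 0, 0, 0], [0.01, 0, 0, -0.75, 0, 0, 0], [0.01, 0, 0, -0.9, 0, 0, 0], [0.01, 0, 0, -1.0, 0, 0, 0]]
  ]
}}

```text
t: 5.25
tool_pos: [543.7, 172.9, 113.7]
ee_rot: [[0.0, -0.196, 0.981], [0.0, 0.981, 0.196], [-1.0, -0.0, 0.0]]
ft_force: [-0.6, 0.6, -2.0]
opening: 0.15
```

{"method": "carry_out", "body": {
  "motion": [
    [[0.01, 0, 0, -0.13, 0, 0, 0], [0.03, 0, 0, -0.13, 0, 0, 0], [0.05, 0, 0, -0.13, 0, 0, 0], [0.05, 0, 0, -0.13, 0, 0, 0]]
  ]
}}

```text
t: 5.58
tool_pos: [543.5, 172.9, 108.1]
ee_rot: [[-0.0, -0.253, 0.967], [-0.0, 0.967, 0.253], [-1.0, 0.0, -0.0]]
ft_force: [-0.2, 0.5, -1.3]
opening: 0.153
```

Run:
```python
from h import *
s=bot.sense();print(s['tool_pos'],s['ft_force'],s['moment'],s['opening'])
R=s['ee_rot'];print(np.degrees(np.arctan2(R[1,1],R[0,1])))
```

```text
[543.53457761 172.91800375 108.05374033] [-0.17508208  0.52647589 -1.31243031] [ 0.0192867  -0.04019306  0.03216782] 0.1525211998923112
104.6751672556013
```

The tang has gone through the cut: the TCP is falling with no load. I'll keep lowering until it seats.

{"method": "carry_out", "body": {
  "motion": [
    [[0.04, 0, 0, 0, 0, 0, 0], [0.08, 0, 0, 0, 0, 0, 0], [0.11, 0, 0, 0, 0, 0, 0], [0.12, 0, 0, 0, 0, 0, 0], [0.12, 0, 0, 0, 0, 0, 0]]
  ]
}}

```text
t: 6.0
tool_pos: [543.1, 172.2, 95.9]
ee_rot: [[-0.001, -0.254, 0.967], [-0.002, 0.967, 0.254], [-1.0, -0.001, -0.001]]
ft_force: [-2.6, -6.2, 0.4]
opening: 0.154
```

{"method": "carry_out", "body": {
  "motion": [
    [[0.01, 0, 0, 0, 0, 0, 0], [0.02, 0, 0, 0, 0, 0, 0], [0.02, 0, 0, 0, 0, 0, 0]]
  ]
}}

```text
t: 6.25
tool_pos: [543.4, 172.1, 95.5]
ee_rot: [[0.001, -0.254, 0.967], [-0.002, 0.967, 0.254], [-1.0, -0.002, 0.0]]
ft_force: [-10.1, -8.7, 26.3]
opening: 0.155
```

Seated: the force rose to 26 N and the TCP is about 21 mm below the grasp height. I'll release and check.

{"method": "carry_out", "body": {
  "motion": [
    [[-0.01, 0, 0, 0, 0, 0, 0], [-0.01, 0, 0, 0, 0, 0, 40], [-0.01, 0, 0, 0, 0, 0, 45], [-0.01, 0, 0, 0, 0, 0, 45], [-0.01, 0, 0, 0, 0, 0, 45], [-0.2, 0, 0, 0, 0, 0, 45], [-0.6, 0, 0, 0, 0, 0, 45], [-0.9, 0, 0, 0, 0, 0, 45], [-0.9, 0, 0, 0, 0, 0, 45]]
  ]
}}

```text
t: 7.0
tool_pos: [545.8, 173.4, 189.7]
ee_rot: [[0.007, -0.255, 0.967], [0.001, 0.967, 0.255], [-1.0, -0.001, 0.008]]
ft_force: [-0.2, -0.2, 0.4]
opening: 0.526
```

Run:
```python
from look import *
for cam in('side','scene','wrist'):
  print(cam); c,P=look(cam+'3',cam,(98,108))
s=bot.sense();print(s['tool_pos'],s['ft_force'],s['opening'])
```

```text
side
wing 150 [541.6 172.7] [(15.7, 105.6), (46.6, 15.6)]
wing top z 101.23992168188198
top 852 [541.7 172.8] [(82.4, 105.9), (82.9, 15.9)]
platetop 165 [514.5 271.5] [(13.1, 104.1), (45.0, 14.1)]
scene
wing 131 [544.3 170. ] [(17.2, 102.2), (45.8, 12.2)]
wing top z 101.49051445219334
top 713 [544.2 170.5] [(80.5, 15.1), (84.7, 105.1)]
platetop 57 [526.6 272.4] [(14.0, 95.0), (26.6, 5.0)]
wrist
wing 1203 [543.3 170.2] [(13.8, 105.0), (45.6, 15.0)]
wing top z 102.26995270357614
top 6789 [543.5 170.3] [(80.3, 104.9), (80.4, 14.9)]
platetop 986 [516.5 268.8] [(11.9, 105.3), (43.3, 15.3)]
[543.65883433 172.99685225 183.99356109] [-0.24295212 -0.85848503 -1.03380356] 0.52271785680445
```

View pics/wrist3.png

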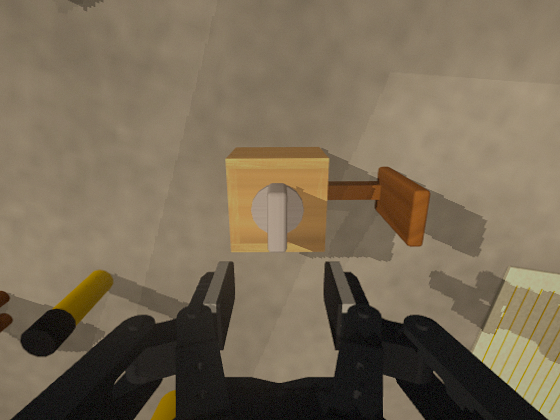

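View pics/side3.png

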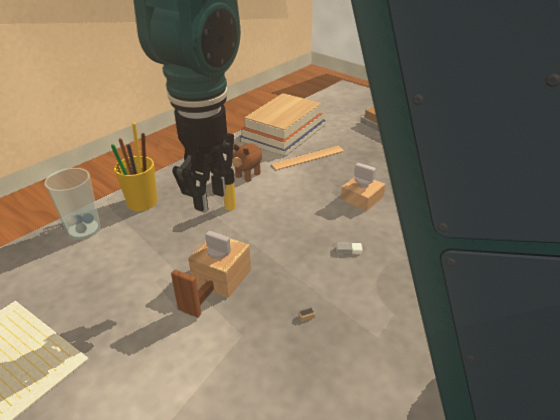

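The side and wrist views show the wing along the block's x, at (277,215) in the wrist view, with the collar down. The wing top is at about 102, so its centre is at about 87: home. The wedge is undisturbed. Next I'll go round outside the plate with the fingers shut and their width side facing it.

Run:
```python
from h import *
R=Rdown(104.7);p=np.array([543.6,172.5,185.])
u=np.array([-.262,.965,0]);c=np.array([543.5,170.3,0])
q=c+145*u
plan([(p+(q+[0,0,185]-p)*k/4,104.7-89.5*k/4) for k in (1,2,3,4)]+[(q+[0,0,85],15.2),(c+66*u+[0,0,85],15.2)],(p,R))
```

```text
[534.1 206.9 185. ] 82.325 -> [ 0.     0.357 -0.005] [0.781 0.    0.   ]
[524.6 241.4 185. ] 59.95 -> [ 0.     0.329 -0.14 ] [0.781 0.    0.   ]
[515.  275.8 185. ] 37.575 -> [ 0.     0.25  -0.255] [0.781 0.    0.   ]
[505.5 310.2 185. ] 15.200000000000003 -> [ 0.     0.134 -0.331] [0.781 0.    0.   ]
[505.5 310.2  85. ] 15.2 -> [1. 0. 0.] [0. 0. 0.]
[526.2 234.   85. ] 15.2 -> [ 0.   -0.    0.79] [0. 0. 0.]
```

{"method": "carry_out", "body": {
  "motion": [
    [[0, 0.36, 0, 0.25, 0, 0, 0], [0, 0.36, 0, 0.5, 0, 0, 0], [0, 0.36, 0, 0.78, 0, 0, 0], [0, 0.36, 0, 0.78, 0, 0, 0]]
  ]
}}

```text
t: 7.48
tool_pos: [533.7, 208.1, 182.9]
ee_rot: [[-0.002, 0.137, 0.991], [-0.0, 0.991, -0.137], [-1.0, -0.001, -0.002]]
ft_force: [0.1, 0.0, 0.2]
opening: 0.002
```

{"method": "carry_out", "body": {
  "motion": [
    [[0, 0.33, -0.14, 0.25, 0, 0, 0], [0, 0.33, -0.14, 0.5, 0, 0, 0], [0, 0.33, -0.14, 0.78, 0, 0, 0], [0, 0.33, -0.14, 0.78, 0, 0, 0]]
  ]
}}

```text
t: 7.82
tool_pos: [524.5, 242.4, 183.3]
ee_rot: [[-0.002, 0.501, 0.866], [-0.0, 0.866, -0.501], [-1.0, -0.001, -0.001]]
ft_force: [-1.1, -0.2, 0.2]
opening: -0.003
```

{"method": "carry_out", "body": {
  "motion": [
    [[0, 0.25, -0.26, 0.25, 0, 0, 0], [0, 0.25, -0.26, 0.5, 0, 0, 0], [0, 0.25, -0.26, 0.78, 0, 0, 0], [0, 0.25, -0.26, 0.78, 0, 0, 0]]
  ]
}}

```text
t: 8.15
tool_pos: [514.6, 276.9, 183.6]
ee_rot: [[-0.001, 0.791, 0.612], [-0.0, 0.612, -0.791], [-1.0, -0.001, -0.0]]
ft_force: [-0.6, 0.1, -0.4]
opening: 0.001
```

{"method": "carry_out", "body": {
  "motion": [
    [[0, 0.13, -0.33, 0.25, 0, 0, 0], [0, 0.13, -0.33, 0.5, 0, 0, 0], [0, 0.13, -0.33, 0.78, 0, 0, 0], [0, 0.13, -0.33, 0.78, 0, 0, 0], [0, 0.13, -0.33, 0.78, 0, 0, 0]]
  ]
}}

```text
t: 8.57
tool_pos: [505.0, 310.5, 183.9]
ee_rot: [[-0.0, 0.962, 0.272], [-0.0, 0.272, -0.962], [-1.0, -0.001, 0.0]]
ft_force: [-0.3, 0.7, -0.0]
opening: -0.001
```

Run:
```python
from h import *
c=np.array([543.5,170.3,0]);u=np.array([-.262,.965,0])
s=bot.sense();print(s['tool_pos'],s['opening'],(s['tool_pos']-c)@u)
plan([(c+140*u+[0,0,85],15.2)])
```

```text
[504.98545474 310.50938725 183.93346799] -0.0006923978479864369 145.39286955593022
[506.8 305.4  85. ] 15.2 -> [0.989 0.004 0.054] [0.021 0.    0.001]
```

{"method": "carry_out", "body": {
  "motion": [
    [[0.4, 0, 0, 0.02, 0, 0, 0], [0.8, 0, 0, 0.02, 0, 0, 0], [0.99, 0, 0, 0.02, 0, 0, 0], [0.99, 0, 0, 0.02, 0, 0, 0], [0.99, 0, 0.1, 0.02, 0, 0, 0], [0.99, 0, 0.2, 0.02, 0, 0, 0], [0.99, 0, 0.24, 0.02, 0, 0, 0]]
  ]
}}

```text
t: 9.15
tool_pos: [512.8, 286.5, 87.1]
ee_rot: [[0.003, 0.966, 0.257], [0.001, 0.257, -0.966], [-1.0, 0.003, 0.0]]
ft_force: [-0.7, 2.9, -0.3]
opening: -0.0
```

Run:
```python
from h import *
c=np.array([543.5,170.3,0]);u=np.array([-.262,.965,0])
s=bot.sense();print(s['tool_pos'],s['ft_force'],(s['tool_pos']-c)@u)
k=bot.camera('side');save('side4',k)
plan([(c+66*u+[0,0,85],15.2)])
```

```text
[512.76934246 286.52724009  87.08060087] [-0.72574086  2.92276193 -0.26085518] 120.21071896636616
[526.2 234.   85. ] 15.2 -> [ 0.02  -0.004  0.541] [-0.013 -0.    -0.005]
```

View pics/side4.png

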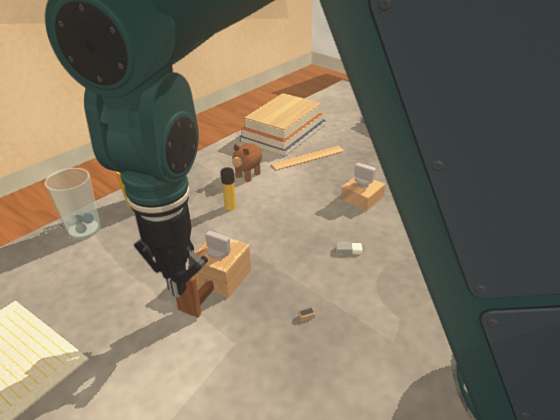

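The fingers are just touching the plate at (188,285), with 2.9 N at 120 mm. I'll push about 40 mm first and watch the force.

{"method": "carry_out", "body": {
  "motion": [
    [[0, 0, 0.04, 0, 0, 0, 0], [0, 0, 0.08, 0, 0, 0, 0], [0, 0, 0.12, 0, 0, 0, 0], [0, 0, 0.16, 0, 0, 0, 0], [0, 0, 0.2, 0, 0, 0, 0]]
  ]
}}

```text
t: 9.62
tool_pos: [516.6, 268.4, 85.5]
ee_rot: [[0.0, 0.967, 0.257], [0.0, 0.257, -0.967], [-1.0, 0.0, -0.0]]
ft_force: [-0.1, 4.7, 1.9]
opening: 0.005
```

{"method": "carry_out", "body": {
  "motion": [
    [[0, 0, 0.04, 0, 0, 0, 0], [0, 0, 0.08, 0, 0, 0, 0], [0, 0, 0.12, 0, 0, 0, 0], [0, 0, 0.16, 0, 0, 0, 0], [0, 0, 0.2, 0, 0, 0, 0]]
  ]
}}

```text
t: 10.03
tool_pos: [521.7, 248.9, 85.3]
ee_rot: [[0.0, 0.967, 0.256], [0.0, 0.256, -0.967], [-1.0, 0.0, -0.0]]
ft_force: [0.1, 6.0, 2.6]
opening: 0.004
```

Run:
```python
from h import *
c=np.array([543.5,170.3,0]);u=np.array([-.262,.965,0]);x=np.array([.965,.262,0])
s=bot.sense();print(s['tool_pos'],s['ft_force'],(s['tool_pos']-c)@u,(s['tool_pos']-c)@x)
```

```text
[521.6974859  248.90064446  85.30094158] [0.05130328 5.98136522 2.60917644] 81.56188059628188 -0.44605726345109664
```

{"method": "carry_out", "body": {
  "motion": [
    [[0, 0, 0.04, 0, 0, 0, 0], [0, 0, 0.08, 0, 0, 0, 0], [0, 0, 0.11, 0, 0, 0, 0], [0, 0, 0.12, 0, 0, 0, 0]]
  ]
}}

```text
t: 10.37
tool_pos: [524.7, 237.5, 85.3]
ee_rot: [[-0.0, 0.967, 0.256], [0.001, 0.256, -0.967], [-1.0, 0.0, -0.001]]
ft_force: [0.1, 2.7, 0.9]
opening: 0.001
```

{"method": "carry_out", "body": {
  "motion": [
    [[0, 0, 0.01, 0, 0, 0, 0], [0, 0, 0.02, 0, 0, 0, 0]]
  ]
}}

```text
t: 10.53
tool_pos: [525.0, 235.7, 85.2]
ee_rot: [[-0.001, 0.967, 0.256], [0.001, 0.256, -0.967], [-1.0, -0.0, -0.001]]
ft_force: [-2.3, 11.6, 1.4]
opening: -0.002
```

{"method": "carry_out", "body": {
  "motion": [
    [[0, 0, 0.01, 0, 0, 0, 0], [0, 0, 0.01, 0, 0, 0, 0]]
  ]
}}

```text
t: 10.7
tool_pos: [524.9, 235.7, 85.3]
ee_rot: [[-0.001, 0.966, 0.257], [0.003, 0.257, -0.966], [-1.0, -0.0, -0.003]]
ft_force: [-2.0, 13.6, 0.9]
opening: 0.002
```

The wedge is at the stop: no advance while the force rises. I'll back off along block +y, rise and check.

{"method": "carry_out", "body": {
  "motion": [
    [[0, 0, -0.1, 0, 0, 0, 0], [0, 0, -0.4, 0, 0, 0, 0], [-0.3, 0, -0.7, 0, 0, 0, 0], [-0.7, 0, -0.7, 0, 0, 0, 0], [-1, 0, -0.7, 0, 0, 0, 0], [-1, 0, -0.7, 0, 0, 0, 0]]
  ]
}}

```text
t: 11.2
tool_pos: [509.0, 303.4, 190.8]
ee_rot: [[0.007, 0.966, 0.257], [0.002, 0.257, -0.966], [-1.0, 0.007, 0.0]]
ft_force: [0.7, 0.1, 0.0]
opening: -0.005
```

Run:
```python
from look import *
for cam in('side','scene','wrist'):
  print(cam); c,P=look(cam+'5',cam,(110,122))
s=bot.sense();print(s['tool_pos'],s['ft_force'],s['opening'])
```

```text
side
wing 159 [539.5 182.9] [(14.3, 105.0), (46.0, 15.0)]
wing top z 113.58458686562108
top 680 [539.8 180.6] [(81.6, 16.3), (98.1, 106.3)]
platetop 96 [526.5 223.8] [(7.9, 105.0), (42.9, 15.0)]
scene
wing 132 [542.7 179.1] [(16.2, 104.7), (45.3, 14.7)]
wing top z 113.68745342741192
top 770 [542.4 176.5] [(80.9, 15.5), (96.2, 105.5)]
platetop 27 [530.4 223.3] [(5.5, 105.5), (41.0, 15.5)]
wrist
wing 172 [539.9 182.7] [(10.3, 112.9), (11.6, 22.9)]
wing top z 114.11510582092116
top 57 [533.4 207.3] [(5.9, 105.7), (79.3, 15.7)]
platetop 0
[507.22082123 302.08797381 184.86152302] [ 0.11947219  0.05130282 -0.42357975] -0.0006389421302223467
```

View pics/side5.png

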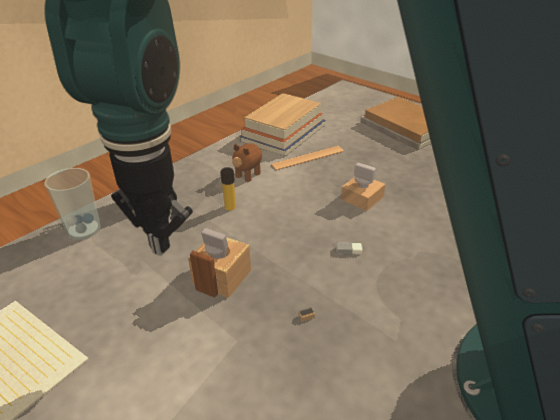

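View pics/scene5.png

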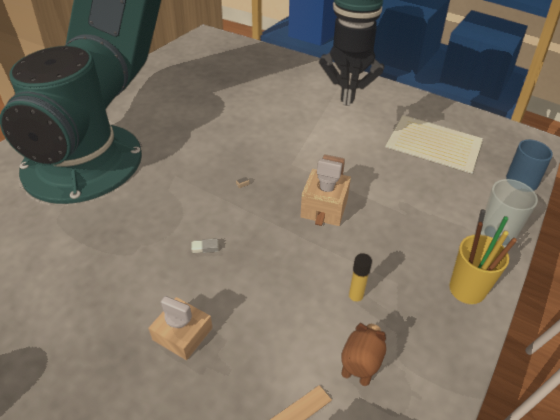

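The wedge is right in and the shank is up by about 12 mm, with its wing centre at about 99 mm. However, the wing's centre has moved about 9–10 mm toward the plate, so the shank may be leaning. I'll measure the tilt.

```bash
cat > tilt.py <<'E'
from h import *
c0=np.array([543.5,170.3,0]);u=np.array([-.262,.965,0]);x=np.array([.965,.262,0])
def prof(cam,name=None):
    c=bot.camera(cam)
    if name: save(name,c)
    P=cloud(c).reshape(-1,3);P=P[np.isfinite(P[:,0])]
    a=(P-c0)@x;b=(P-c0)@u;z=P[:,2]
    m=(abs(a)<18)&(b>-15)&(b<27)&(z>86)&(z<125)
    print(cam,m.sum())
    for lo in range(86,122,3):
        k=m&(z>=lo)&(z<lo+3)
        if k.sum()>3: print(lo,k.sum(),'b',np.percentile(b[k],[5,50,95]).round(1))
    for lo in range(-6,24,3):
        k=m&(b>=lo)&(b<lo+3)&(z>105)
        if k.sum()>3: print('b',lo,k.sum(),'z95',np.percentile(z[k],[50,95]).round(1))
E
python3 - <<'E'
from tilt import *
prof('side');prof('scene')
E
```

```text
side 264
86 15 b [15.  16.1 17.1]
89 19 b [15.5 16.4 16.9]
92 19 b [15.2 16.9 17.8]
95 16 b [16.5 17.5 18.3]
98 19 b [15.9 17.5 18.5]
101 18 b [16.8 17.9 19.6]
104 17 b [17.1 18.2 19.2]
107 21 b [18.1 19.  19.7]
110 40 b [11.1 17.7 19.8]
113 78 b [ 7.7 12.6 18. ]
b 6 12 z95 [114.5 116.1]
b 9 29 z95 [114.6 115.8]
b 12 22 z95 [113.9 115. ]
b 15 37 z95 [113.1 115.5]
b 18 48 z95 [109.8 113.1]
scene 342
86 62 b [-13.7  -4.4   2.2]
89 26 b [-13.1   0.6   2.4]
92 19 b [-0.6  0.9  2.7]
95 28 b [-1.   1.7  3.8]
98 28 b [-0.1  1.6  4.4]
101 27 b [0.3 2.5 4.7]
104 24 b [1.  2.8 4.9]
107 26 b [0.8 3.4 5.6]
110 30 b [ 1.6  4.3 17.1]
113 68 b [ 3.1  8.3 14.4]
116 4 b [4.1 7.6 9.9]
b 0 26 z95 [108.3 114.1]
b 3 59 z95 [111.3 115.3]
b 6 24 z95 [114.2 115.4]
b 9 15 z95 [114.8 116.3]
b 12 15 z95 [114.2 114.5]
b 15 4 z95 [112.8 113.7]
```

Run:
```python
from tilt import *
s0=None
for cam,face in(('side',1),('scene',-1)):
  Z=[];
  for rep in range(4):
    c=bot.camera(cam);P=cloud(c).reshape(-1,3);P=P[np.isfinite(P[:,0])]
    a=(P-c0)@x;b=(P-c0)@u;z=P[:,2]
    m=(abs(a)<20)&(b>-6 if face<0 else b>12)&(b<24)&(z>93)&(z<109)
    A=np.c_[a[m],z[m],np.ones(m.sum())];w=np.ones(m.sum(),bool)
    for i in range(6):
        k=np.linalg.lstsq(A[w],b[m][w],rcond=None)[0];r=b[m]-A@k;w=abs(r)<1.5
    t=(abs(a)<18)&(z>111)&(z<118)&(b>5 if face<0 else b<16)
    A2=np.c_[a[t],b[t],np.ones(t.sum())];k2=np.linalg.lstsq(A2,z[t],rcond=None)[0]
    Z.append(np.r_[k[1],np.degrees(k[0]),k[0]*0+k@[0,99,1],k2[:2],w.sum()])
  print(cam,'slope,yaw dev deg,b@99, top dz/da, dz/db, n',np.mean(Z,0).round(3),np.std(Z,0).round(3))
```

```text
side slope,yaw dev deg,b@99, top dz/da, dz/db, n [ 1.3400e-01 -1.1540e+00  1.7569e+01 -3.0000e-03 -6.2000e-02  9.8750e+01] [0.02  0.214 0.066 0.015 0.026 5.117]
scene slope,yaw dev deg,b@99, top dz/da, dz/db, n [ 1.060e-01 -5.660e-01  1.921e+00  2.000e-03 -6.900e-02  1.060e+02] [0.027 0.237 0.126 0.009 0.03  3.24 ]
```

The tilt is about 0.12 rad (limit 0.2), the offset about 10 mm (limit 18) and the height about 99 mm. All are within limits and at rest, with the robot clear, so I'm handing in.

Run:
```python
from station import bot
print(bot.hand_in(), bot.sense()['t'])
```

```text
the job is handed in; nothing more can be done
the job is handed in; nothing more can be done
```

The job is handed in at about 12 s of robot time. The shank was pushed home and let go, then the wedge was driven to its stop. The shank now stands lifted by the wedge, and the spare was never touched.

- **Turning direction:** the wing stood about 59° clockwise of the block's x, in all three cameras. The task text says anticlockwise, so I turned it anticlockwise, and the tang dropped through near alignment.
- **Home:** after release the wing centre was at about 87 mm and in line with the block's x, with the wedge in by about 8 mm. I pressed to about 26 N when seating it, more than the 5 to 15 N needed.
- **Wedge:** it slid with 3 to 6 N. It stopped after about 52 mm of travel, with the force at 13.6 N and no further movement.
- **Final state:** the shank leans toward the plate but is within the limits.

| Check | Measured | Limit |
|---|---|---|
| Wing centre height | about 99 mm | 95.5–106 mm |
| Offset from the block's axis | about 10 mm | 18 mm |
| Yaw from the block's x | about 1° | 0.5 rad (about 29°) |
| Tilt | 0.11–0.13 rad from the wing's sides, 0.06–0.07 from its top | 0.2 rad |

My first rough tilt estimate was 0.14 to 0.17 rad, and the repeated fits gave the lower figures in the table. The gripper was clear, at about 185 mm height.

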